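# Close up an amplifier housing: filter drawer, quarter-turn fastener, panel held down

## Task

Close up the grey housing on the bench: push its open filter drawer fully home until it clicks in, then turn the black wing fastener on the access panel clockwise until the slot along its top lines up with the two black marks on the panel. Then press the sprung panel down flush onto its frame with the gripper's fingers and finish while still holding it pressed down; leave the mouse, the tape roll and the screwdriver where they are.

Things in the scene. Friction and masses are not known exactly. Their poses are not given: they have to be found in the camera images.
- unit: grey housing fixed to the bench, 200 (x) x 220 (y) x 85 mm high; origin at the centre of its underside, on the bench; its -x side (more or less towards the robot) is the drawer side. Its flat top, 85 mm up, is the frame that the access panel closes onto. Its position and yaw vary
- drawer (a joint): how far the filter drawer is open, m: 0 = fully home, up to 0.085 = out along the housing's -x. It slides stiffly (about 1 N) and a sprung detent resists between about 13 and 6 mm open (push of 3 to 6 N), then draws it home by itself; it does not fall back
- drawer_face (a point): centre of the drawer's flat outer front face, 196 wide (y) x 60 mm high (11 to 71 mm above the bench), normal along the housing's -x; axes parallel to the housing's. No handle. Fully home, this face is 116 mm to -x of the housing's origin (16 mm out from the housing's front). The tray behind it is lower than the front
- panel: aluminium access panel, 130 (x) x 190 (y) x 4 mm thick, always level, moving straight up and down on sprung captive screws at its corners; origin at the centre of its underside, 12 mm to +x of the housing's origin, axes parallel to it. At rest the underside is 8 mm above the frame (93 mm above the bench); flush, 85 mm. About 5 N starts it down, 13 N brings it flush; it springs up when let go
- press_spot (a point): point on the panel's top face in its bare half, 75 mm to the housing's -y of the fastener's axis, clear for 40 mm around. The panel may be pressed here or anywhere on it, the fastener included. Unless the fastener is aligned (within about 0.15 rad) a blade under it stops the panel only 2 mm down
- fastener (a joint): angle of the wing fastener, rad: 0 = its slot lines up with the marks (which run along the housing's x); positive = turned counter-clockwise seen from above. Starts at 0.8 to 1.45, so it must be turned clockwise. Stops at -0.35 and 1.6; friction (0.06 N m) keeps it where it is left; there is no click or stop at 0
- fastener_grip (a point): point on the vertical axis of the wing fastener, 22 mm above the panel's top face, a good height to grip. Wing: straight upright black bar, 44 mm long (this point's x, which turns with it) x 12 mm thick (y), from 2 to 36 mm above the panel, a 4 mm slot along its top, on a low disc of 30 mm diameter. 30 mm to the housing's +y of the panel's centre; goes down with the panel
- mouse: black computer mouse, 100 x 58 x 32 mm, loose on the bench on the housing's +y side; origin at the centre of its underside; leave alone
- tape_roll: white ring, roll of tape, 100 mm diameter, 24 mm high, lying loose on the housing's -y side; origin at the centre of its underside; leave alone
- screwdriver: screwdriver lying loose on the bench on the housing's -y side, nearer the robot than the tape roll; leave alone

How it is judged:
By the outcome, as a careful person would: the job done as asked, in the order asked, and still so for the second after the job is handed in, while the arm keeps its last pose, push and grip.
It also fails if it takes over 54 s, if anything falls off the work surface, if the arm or the gripper's body presses on something with over 40 N, if the wrist force passes 120 N, or if a joint passes its speed limit or range.

## Robot

A 6-joint arm with a two-finger parallel gripper is mounted at the origin on the work surface. World frame = base frame: x ahead of the robot, y to its left, z up, the work surface at z = 0. Lengths are in m, angles in rad, forces in N, time in s.
With the tool pointing down it reaches from about 0.275 to 0.725 m from the base axis. Payload 5.6 kg.
Tool frame: the origin (TCP) lies at the very end of the fingers, on their centre line; the grasp point (between the pads) lies 19 mm behind it (arm.pinch_z is the distance from the TCP to the grasp point, in m); z points along the fingers, y is the line along which they close (so a half turn about z gives the same grasp; the last joint's range is limited). The gripper opens to 85 mm and grips with 20 to 120 N. Pads are 22 mm wide; open, the fingers measure 114 mm over their backs; the gripper's body (76 mm by 85 mm) begins 54 mm behind the grasp point. The pads swing forward as they close: fully open they stand 13 mm farther back than shut.
Start: joints at [-0.968, 0.255, 0.108, 0, -1.424, -0.285], TCP at [0.172, -0.522, 0.231] pointing down, gripper open.
Joint ranges: [-2.95, 2.95], [-1.21, 1.97], [-1.09, 1.5], [-2.87, 1.71], [-2.94, -0.07], [-3.05, 3.05]. Speed limits (rad/s): [2.57, 2.57, 3.14, 3.14, 3.14, 3.14].

## Interface

Orientations are given as a unit quaternion [x, y, z, w].
In Python, from workcell import get_state, vision, workorder, arm gives the robot as it stands.
- The arm moves only by the tool jog_arm, never from a script. Its arguments are lists of equal length, an entry for each row: "linear": the shift along the tool's x, y, z in cm, a list of three; "rotation": the turn, a rotation vector about the tool's x, y, z in degrees, a list of three; "claw": the opening in per cent of the stroke, from 0 (shut) to 100 (fully open). A call has 1 to 8 rows; each row is the pose to reach, as a shift and turn from the pose commanded when the call began, along the tool's axes at that moment; what a row does not reach only later rows make up. A row lasts 1/12 s, in which the tool goes at most 41.7 mm and 7.16 degrees, less where a joint would pass 70% of its speed; a pose out of reach is approached as far as the arm can. A call with a gripper value outside its range is refused whole. The fingers move at their own pace and stop on an object; "newtons" is the grip in N (left out, the last holds). Time passes only in rows, so rows that repeat a pose let the fingers close. It gives the time, the measured TCP pose, the force, the opening and the grip force at its end, in the units of the state.
- get_state(): the state, without advancing time (a new reading comes with each control period).
- vision.get_image(name): name is "side" or "top"; returns a dict with "pixels" (480x640x3 uint8, red, green, blue), "range_z" (480x640 float32, m along the optical axis (not along the pixel's ray), 0 where there is no reading), "mtx" (3x3 intrinsics, pixels), "world_from_camera" (4x4, takes a point from camera to world coordinates). Camera axes: x right, y up, looking along -z (the intrinsics and any distortion apply to the point x, -y, -z); pixel columns grow to the right and rows downward; lengths in m; the calibration is good to about 2 mm. A picture is of the moment at which its call begins.
- workorder.finish_job(): hands the job in; it is judged then, once.
Trained networks look in a picture, given as the dict that the camera call returned (one of the last four; its "shot" number tells which), for a name from the list of things; names that differ only in an ending like _2 or _b are one class to them, and where a whole thing is asked for, a point or a joint stands for the part that bears it (a point fixed in the world has none). Each returns a list of dicts, best first, with "confidence" (0 to 1); they miss things now and then, are a little off and sometimes report something else, mostly with a low value. They report only what shows in the picture. A call takes as long as a camera call.
- vision.regions_of(name, picture): "region" (480x640 bool, what is visible of it) and "centre" ([column, row] in pixels, amid what is visible of it).
The state is a dict: "clock": time; "joint_pos": joint angles; "qd": joint speeds; "joint_torque": joint torques, N m; "ee_pos": TCP position; "tool_rot": TCP orientation; "ft_force": force on the tool from outside, world axes, zero at the start; "wrist_torque": the same for the moment, N m; "gripper_width": finger opening in m; "finger_force": force on a finger pad.
Only numpy, scipy, OpenCV 4.12 (cv2) and the standard library are available. Lean on these libraries where they do the work, as an engineer would, in place of code of your own. Each camera call takes 0.05 s, during which the arm holds its last target. There are 200 camera calls.

## Working session

There is one attempt and no reset: what is moved stays moved. The work goes in short steps, Python scripts to look and compute and a tool call to move; the robot and the scene stay as the last step left them, time stands still between calls to the robot, and variables do not carry over. Pictures are saved under pics/ and viewed, at most 10 in all, crops included, and the job is handed in when it is done.

Besides the shell and the picture viewer there is one more tool, called after "Request:" as a command line: name --argument value ..., lists and objects as JSON in quotes. jog_arm: Moves the arm, as the interface text tells. Its arguments: {"type":"object","properties":{"linear":{"type":"array","items":{"type":"array","items":{"type":"number"}}},"rotation":{"type":"array","items":{"type":"array","items":{"type":"number"}}},"claw":{"type":"array","items":{"type":"number"}},"newtons":{"type":"number"}},"required":["linear","rotation","claw"]}

```bash
ls; mkdir -p pics
cat > h.py <<'E'
import numpy as np, cv2
from workcell import get_state, vision, workorder, arm
from scipy.spatial.transform import Rotation as R
def pts(p):
    z=p["range_z"]; K=p["mtx"]; v,u=np.mgrid[0:480,0:640]
    x=(u-K[0,2])/K[0,0]*z; y=(v-K[1,2])/K[1,1]*z
    c=np.stack([x,-y,-z,np.ones_like(z)],-1)
    return (c@np.array(p["world_from_camera"]).T)[...,:3]
def save(p,n): cv2.imwrite("pics/"+n,cv2.cvtColor(p["pixels"],cv2.COLOR_RGB2BGR))
E
python3 - <<'E'
from h import *
s=get_state(); print(s)
a=vision.get_image("top"); b=vision.get_image("side")
save(a,"a.png"); save(b,"b.png")
print(a["mtx"],a["world_from_camera"],b["world_from_camera"])
for nm,p in (("top",a),("side",b)):
  P=pts(p)
  for n in ("unit","drawer","panel","fastener","mouse","tape_roll","screwdriver"):
    for r in vision.regions_of(n,p)[:2]:
      m=r["region"]&(p["range_z"]>0); q=P[m]
      print(nm,n,round(r["confidence"],2),r["centre"],m.sum(),np.median(q,0).round(3),np.percentile(q,[2,98],0).round(3).tolist())
np.savez("s.npz",Pa=pts(a),Pb=pts(b))
E
```

```text
pics
{'clock': 0.0, 'joint_pos': array([-9.68398797e-01,  2.55761751e-01,  1.06987794e-01, -5.00969466e-04,
       -1.42383658e+00, -2.84620520e-01]), 'qd': array([-7.08632925e-05, -1.22945223e-03, -1.19410612e-03,  1.01190355e-03,
        1.01310967e-03,  6.38190058e-04]), 'joint_torque': array([-9.63124330e-04, -3.86631274e+01,  2.37934041e+01,  5.36494240e+00,
       -6.19642582e-03, -1.67852249e-05]), 'ee_pos': array([ 0.17177885, -0.52197767,  0.23037735]), 'tool_rot': array([-1.58184302e-01,  9.87409157e-01,  9.25658900e-04, -1.65468495e-04]), 'ft_force': array([-0.96535369,  0.52310298, -0.12504867]), 'wrist_torque': array([-0.016695  ,  0.08708403, -0.05901201]), 'finger_force': 0.0, 'gripper_width': 0.08557499423359062}
[[556.43460925   0.         310.05060848]
 [  0.         556.43460925 244.6981347 ]
 [  0.           0.           1.        ]] [[ 0.01006068  0.98852746 -0.15070579  0.43988094]
 [-0.99955373  0.00570252 -0.02932268  0.03680323]
 [-0.02812687  0.15093354  0.98814369  1.13911345]
 [ 0.          0.          0.          1.        ]] [[-0.73597042  0.35197322 -0.
[... 1094 characters left out ...]
[0.461, -0.216, 0.004], [0.744, -0.001, 0.115]]
side drawer 0.77 [401.6, 256.5] 4513 [ 0.499 -0.082  0.051] [[0.457, -0.185, 0.015], [0.576, 0.002, 0.072]]
side panel 0.56 [361.7, 197.5] 3093 [ 0.642 -0.111  0.097] [[0.574, -0.225, 0.094], [0.719, -0.037, 0.131]]
side fastener 0.59 [349.5, 191.2] 474 [ 0.653 -0.102  0.117] [[0.64, -0.134, 0.095], [0.675, -0.085, 0.134]]
side mouse 0.56 [272.9, 266.5] 1324 [0.671 0.09  0.023] [[0.635, 0.055, 0.005], [0.722, 0.107, 0.034]]
side tape_roll 0.93 [430.3, 195.9] 353 [ 0.636 -0.371  0.02 ] [[0.586, -0.383, 0.001], [0.671, -0.328, 0.026]]
side screwdriver 0.71 [500.3, 243.5] 802 [ 0.421 -0.289  0.017] [[0.365, -0.335, -0.001], [0.555, -0.278, 0.026]]
```

Run:
```python
from h import *
d=np.load("s.npz")
for k in ("Pa","Pb"):
  P=d[k].reshape(-1,3)
  box=(P[:,0]>.42)&(P[:,0]<.78)&(P[:,1]>-.27)&(P[:,1]<.03)
  def rect(lo,hi,extra=True):
    q=P[box&(P[:,2]>lo)&(P[:,2]<hi)&extra]
    r=cv2.minAreaRect((q[:,:2]*1000).astype(np.float32)); return len(q),np.round(r[0],1),np.round(r[1],1),round(r[2],1)
  print(k,"panel",rect(.092,.101)); print("all top",rect(.08,.101)); print("wing",rect(.122,.138)); print("front",rect(.062,.0775,P[:,0]<.53))
  q=P[box&(P[:,2]>.125)&(P[:,2]<.138)]; print(np.median(q,0))
  for zz in (.025,.035,.045): 
    q=P[box&(abs(P[:,2]-zz)<.005)&(P[:,0]<.52)]
    if len(q)>20: print("face",len(q),np.polyfit(q[:,1],q[:,0],1))
a=cv2.imread("pics/a.png"); b=cv2.imread("pics/b.png")
cv2.imwrite("pics/c.png",np.hstack([cv2.resize(a[170:350,300:480],(400,400),interpolation=2),cv2.resize(b[140:320,280:460],(400,400),interpolation=2)]))
```

```text
Pa panel (6358, array([ 648.5, -137.3]), array([190.4, 131.2]), 75.4)
all top (11420, array([ 637.1, -134.3]), array([220.5, 201.2]), 75.5)
wing (186, array([ 655.7, -107.6]), array([43.7, 12.8]), 56.3)
front (887, array([ 507.6, -105.6]), array([205.8,  65.1]), 75.7)
[ 0.65546465 -0.10754341  0.13119199]
face 108 [0.07454826 0.5019441 ]
face 87 [0.02583443 0.49517154]
face 404 [0.10028861 0.51432823]
Pb panel (2660, array([ 647.8, -134.4]), array([194.5, 134.9]), 75.4)
all top (5265, array([ 636.5, -132. ]), array([223.8, 206. ]), 75.4)
wing (181, array([ 655.9, -105.4]), array([44.5, 18.9]), 54.1)
front (886, array([ 498.8, -102.7]), array([218.4,  76.5]), 84.7)
[ 0.65447093 -0.10412     0.13090293]
face 374 [0.27007037 0.50338364]
face 384 [0.26894553 0.50323399]
face 414 [0.17081676 0.49938168]
```

View pics/c.png

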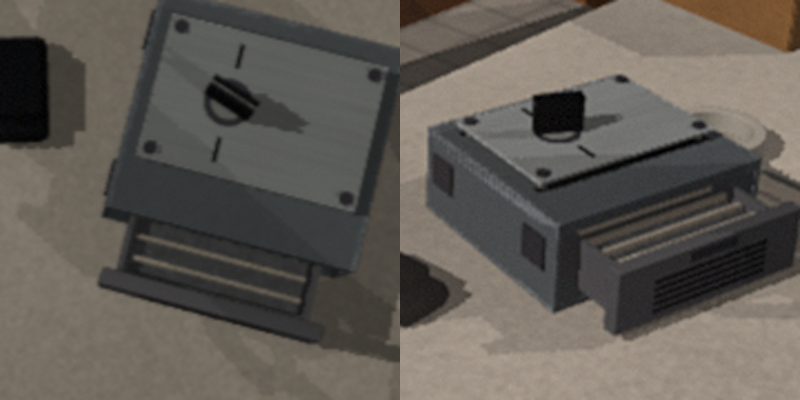

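View pics/b.png

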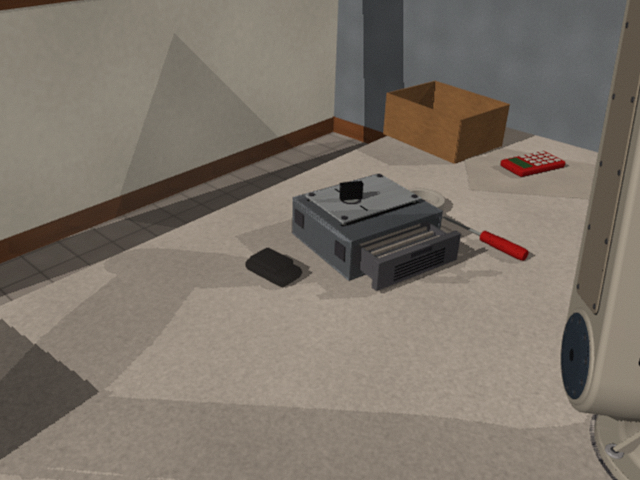

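```bash
cat >> h.py <<'E'
O=np.array([.637,-.134]); W=np.radians(-14.5); X=np.array([np.cos(W),np.sin(W)]); Y=np.array([-X[1],X[0]])
def w(hx,hy): return O+hx*X+hy*Y   # housing -> world
def go(xy,z,psi):  # shift (cm) in tool axes, turn (deg about tool z) to put tool y at heading psi
    s=get_state(); r=R.from_quat(s["tool_rot"]); M=r.as_matrix()
    d=np.r_[xy,z]-s["ee_pos"]
    T=np.column_stack([[np.sin(psi),-np.cos(psi),0],[np.cos(psi),np.sin(psi),0],[0,0,-1]])
    T[:,0]=np.cross(T[:,1],T[:,2])
    print("ee",s["ee_pos"].round(4),"shift",(M.T@d*100).round(2),"rot",np.degrees((r.inv()*R.from_matrix(T)).as_rotvec()).round(2),"F",s["ft_force"].round(1),"t",s["clock"])
E
python3 - <<'E'
from h import *
d=np.load("s.npz")
for k in ("Pa","Pb"):
  P=d[k].reshape(-1,3); h=(P[:,:2]-O)@np.c_[X,Y]
  m=(abs(h[:,1])<.08)&(h[:,0]<-.11)&(h[:,0]>-.23)
  for lo,hi in ((.03,.06),(.064,.078)):
    q=h[m&(P[:,2]>lo)&(P[:,2]<hi)]; print(k,lo,len(q),np.percentile(q[:,0],[2,10,25,50]).round(4))
go(w(-.225,0),.15,np.radians(75.5)); go(w(-.225,0),.045,np.radians(75.5))
E
```

```text
Pa 0.03 1515 [-0.1648 -0.1441 -0.1387 -0.1291]
Pa 0.064 689 [-0.1644 -0.1633 -0.161  -0.1572]
Pb 0.03 1404 [-0.1667 -0.1655 -0.1646 -0.1633]
Pb 0.064 565 [-0.1667 -0.1651 -0.1638 -0.1613]
ee [ 0.1719 -0.5224  0.2313] shift [-37.39  34.52   8.13] rot [ 0.   -0.   32.71] F [ 0.2 -1.1  0.6] t 0.8
ee [ 0.1719 -0.5224  0.2313] shift [-37.39  34.52  18.63] rot [ 0.   -0.   32.71] F [ 0.2 -1.1  0.6] t 0.8
```

Request:
jog_arm --linear '[[-37.4,34.5,8],[-37.4,34.5,8],[-37.4,34.5,8],[-37.4,34.5,8],[-37.4,34.5,8],[-37.4,34.5,8],[-37.4,34.5,8],[-37.4,34.5,8]]' --rotation '[[0,0,32.7],[0,0,32.7],[0,0,32.7],[0,0,32.7],[0,0,32.7],[0,0,32.7],[0,0,32.7],[0,0,32.7]]' --claw '[0,0,0,0,0,0,0,0]' --newtons 30

```text
clock: 1.47
ee_pos: [0.3208, -0.2553, 0.1836]
tool_rot: [0.126, 0.992, -0.0, 0.0]
ft_force: [1.5, 0.1, -0.1]
gripper_width: -0.0001
finger_force: 0.0
```

```bash
python3 -c "
from h import *
go(w(-.215,0),.045,np.radians(75.5))"
```

```text
ee [ 0.3208 -0.2553  0.1836] shift [-6.05 19.67 13.87] rot [-0.    0.05 -0.03] F [ 1.5  0.1 -0.1] t 1.4667
```

Request:
jog_arm --linear '[[-2,6.5,2],[-4,13,4],[-6,19.7,6],[-6,19.7,8],[-6,19.7,11],[-6,19.7,13.9],[-6,19.7,13.9],[-6,19.7,13.9]]' --rotation '[[0,0,0],[0,0,0],[0,0,0],[0,0,0],[0,0,0],[0,0,0],[0,0,0],[0,0,0]]' --claw '[0,0,0,0,0,0,0,0]'

```text
clock: 2.13
ee_pos: [0.4256, -0.0803, 0.0413]
tool_rot: [0.125, 0.992, -0.001, -0.004]
ft_force: [-0.0, -0.1, -0.4]
gripper_width: -0.0001
finger_force: 0.0
```

```bash
python3 -c "
from h import *
go(w(-.215,0),.045,np.radians(75.5)); go(w(-.127,0),.045,np.radians(75.5))"
```

```text
ee [ 0.4256 -0.0803  0.0413] shift [-0.31  0.09 -0.37] rot [-0.13 -0.39  0.1 ] F [-0.  -0.1 -0.4] t 2.1333
ee [ 0.4256 -0.0803  0.0413] shift [-9.11  0.08 -0.43] rot [-0.13 -0.39  0.1 ] F [-0.  -0.1 -0.4] t 2.1333
```

Request:
jog_arm --linear '[[-1.5,0,0],[-3,0,0],[-3.7,0,0],[-4.4,0,0],[-5.1,0,0],[-5.8,0,0],[-6.5,0,0],[-7.2,0,0]]' --rotation '[[0,0,0],[0,0,0],[0,0,0],[0,0,0],[0,0,0],[0,0,0],[0,0,0],[0,0,0]]' --claw '[0,0,0,0,0,0,0,0]'

```text
clock: 2.8
ee_pos: [0.4978, -0.0996, 0.0448]
tool_rot: [0.126, 0.992, -0.0, -0.0]
ft_force: [-1.5, -0.4, 0.9]
gripper_width: -0.0002
finger_force: 0.6
```

Request:
jog_arm --linear '[[-0.5,0,0],[-1,0,0],[-1.5,0,0],[-1.7,0,0],[-1.9,0,0],[-1.9,0,0]]' --rotation '[[0,0,0],[0,0,0],[0,0,0],[0,0,0],[0,0,0],[0,0,0]]' --claw '[0,0,0,0,0,0]'

```text
clock: 3.3
ee_pos: [0.5125, -0.1035, 0.0438]
tool_rot: [0.127, 0.992, 0.0, -0.004]
ft_force: [-11.0, 4.5, 7.9]
gripper_width: -0.0001
finger_force: 5.9
```

```bash
python3 -c "
from h import *
go(w(-.127,0),.045,np.radians(75.5)); s=get_state(); print((s['ee_pos'][:2]-O)@X)"
```

```text
ee [ 0.5125 -0.1035  0.0438] shift [-0.12  0.16 -0.12] rot [-0.04 -0.43 -0.04] F [-11.    4.5   7.9] t 3.3
-0.12819845212867614
```

Request:
jog_arm --linear '[[1.5,0,0],[3,0,-2],[3,0,-6],[3,0,-10],[3,0,-14],[3,0,-16],[3,0,-16]]' --rotation '[[0,0,0],[0,0,0],[0,0,0],[0,0,0],[0,0,-7],[0,0,-14],[0,0,-21]]' --claw '[0,0,0,40,100,100,100]'

```text
clock: 3.88
ee_pos: [0.4904, -0.0969, 0.211]
tool_rot: [-0.06, 0.998, -0.001, 0.006]
ft_force: [-0.4, 0.9, 0.0]
gripper_width: 0.048
finger_force: 0.0
```

```bash
python3 -c "
from h import *
go(np.array([.656,-.1075]),.17,np.radians(146.3))
p=vision.get_image('side'); save(p,'d.png')
P=pts(p).reshape(-1,3); h=(P[:,:2]-O)@np.c_[X,Y]
m=(abs(h[:,1])<.08)&(h[:,0]<-.08)&(h[:,0]>-.23)&(P[:,2]>.03)&(P[:,2]<.072)
print(m.sum(),np.percentile(h[m][:,0],[2,10,25,50,75]))
"
```

```text
ee [ 0.4904 -0.0969  0.211 ] shift [-16.26  -3.03   4.3 ] rot [ -0.43   0.6  -49.41] F [-0.4  0.9  0. ] t 3.8833
1502 [-0.11876476 -0.11767058 -0.116664   -0.11559745 -0.11393393]
```

View pics/d.png

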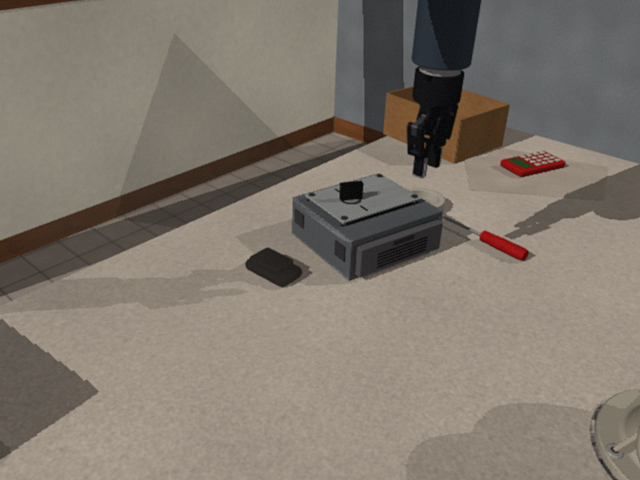

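The side view shows the drawer flush at (400,250), the face measured at −116 mm: home. The wing at (350,190) is still turned. On to the wing.

Request:
jog_arm --linear '[[-4,-0.7,0],[-8,-1.5,0.5],[-12,-2.2,1.5],[-16.2,-3,3],[-16.2,-3,4],[-16.2,-3,4],[-16.2,-3,4],[-16.2,-3,4]]' --rotation '[[0,0,-7],[0,0,-14],[0,0,-21],[0,0,-28],[0,0,-35],[0,0,-42],[0,0,-49.3],[0,0,-49.3]]' --claw '[100,100,100,100,100,100,100,100]'

```text
clock: 4.6
ee_pos: [0.6514, -0.108, 0.1628]
tool_rot: [-0.469, 0.883, 0.0, -0.001]
ft_force: [0.2, 1.7, 1.1]
gripper_width: 0.0855
finger_force: 0.0
```

```bash
python3 -c "
from h import *
go(np.array([.656,-.1075]),.103,np.radians(146.3))"
```

```text
ee [ 0.6514 -0.108   0.1628] shift [-0.31 -0.37  5.97] rot [ 0.1  -0.07 -0.38] F [0.2 1.7 1.1] t 4.6
```

Request:
jog_arm --linear '[[-0.3,-0.3,2],[-0.3,-0.3,4],[-0.3,-0.3,5.5],[-0.3,-0.3,5.9],[-0.3,-0.3,5.9]]' --rotation '[[0,0,0],[0,0,0],[0,0,0],[0,0,0],[0,0,0]]' --claw '[100,100,100,100,100]'

```text
clock: 5.02
ee_pos: [0.6545, -0.1071, 0.1041]
tool_rot: [-0.466, 0.885, 0.001, -0.001]
ft_force: [-0.4, 0.4, 0.0]
gripper_width: 0.0853
finger_force: 0.0
```

```bash
python3 -c "
from h import *
go(np.array([.656,-.1075]),.103,np.radians(146.3))"
```

```text
ee [ 0.6545 -0.1071  0.1041] shift [-0.06 -0.15  0.11] rot [ 0.14 -0.09 -0.7 ] F [-0.4  0.4  0. ] t 5.0167
```

Request:
jog_arm --linear '[[0,-0.1,0],[0,-0.1,0],[0,-0.1,0],[0,-0.1,0],[0,-0.1,0],[0,-0.1,0],[0,-0.1,0],[0,-0.1,0]]' --rotation '[[0,0,0],[0,0,0],[0,0,0],[0,0,0],[0,0,0],[0,0,0],[0,0,0],[0,0,0]]' --claw '[50,20,0,0,0,0,0,0]' --newtons 40

```text
clock: 5.68
ee_pos: [0.6554, -0.1071, 0.1062]
tool_rot: [-0.468, 0.884, 0.001, -0.0]
ft_force: [-5.1, 3.4, 4.3]
gripper_width: 0.0113
finger_force: 42.9
```

```bash
python3 -c "
from h import *
go(np.array([.656,-.1075]),.103,np.radians(75.5)); print(get_state()['wrist_torque'])"
```

```text
ee [ 0.6554 -0.1071  0.1062] shift [-0.   -0.07  0.32] rot [ 7.000e-02 -5.000e-02  7.032e+01] F [-5.1  3.4  4.3] t 5.6833
[1.12156475 1.46798051 0.01174533]
```

Request:
jog_arm --linear '[[0,0.1,0],[0,0.1,0],[0,0.1,0],[0,0.1,0],[0,0.1,0],[0,0.1,0],[0,0.1,0],[0,0.1,0]]' --rotation '[[0,0,5],[0,0,10],[0,0,15],[0,0,20],[0,0,25],[0,0,30],[0,0,35],[0,0,40]]' --claw '[0,0,0,0,0,0,0,0]'

```text
clock: 6.35
ee_pos: [0.6554, -0.1072, 0.1062]
tool_rot: [-0.136, 0.991, -0.0, 0.0]
ft_force: [-2.2, 0.1, 2.9]
gripper_width: 0.0114
finger_force: 42.6
```

Request:
jog_arm --linear '[[0,0,0],[0,0,0],[0,0,0],[0,0,0],[0,0,0],[0,0,0],[0,0,0],[0,0,0]]' --rotation '[[0,0,5],[0,0,10],[0,0,15],[0,0,20],[0,0,25],[0,0,30.5],[0,0,30.5],[0,0,30.5]]' --claw '[0,0,0,0,0,0,0,0]'

```text
clock: 7.02
ee_pos: [0.6553, -0.1073, 0.1062]
tool_rot: [0.126, 0.992, -0.0, 0.0]
ft_force: [-1.8, 1.5, 3.9]
gripper_width: 0.0113
finger_force: 42.8
```

```bash
python3 -c "
from h import *
go(np.array([.656,-.1075]),.103,np.radians(75.5)); print(get_state()['wrist_torque'])"
```

```text
ee [ 0.6553 -0.1073  0.1062] shift [-0.07 -0.01  0.32] rot [-0.01  0.02 -0.03] F [-1.8  1.5  3.9] t 7.0167
[ 0.20044298  0.90121319 -0.03630042]
```

Request:
jog_arm --linear '[[0,0,0],[0,0,0],[0,0,0],[0,0,-3],[0,0,-6],[0,0,-9],[0,-4,-10],[0,-8,-10]]' --rotation '[[0,0,0],[0,0,0],[0,0,0],[0,0,0],[0,0,0],[0,0,0],[0,0,0],[0,0,0]]' --claw '[50,50,50,50,50,50,20,0]'

```text
clock: 7.68
ee_pos: [0.6371, -0.1842, 0.2098]
tool_rot: [0.125, 0.992, -0.0, 0.004]
ft_force: [0.8, -1.5, 1.3]
gripper_width: 0.0196
finger_force: 0.0
```

Request:
jog_arm --linear '[[0,-4,0],[0,-8,0],[0,-8,0]]' --rotation '[[0,0,0],[0,0,0],[0,0,0]]' --claw '[0,0,0]'

```text
clock: 7.93
ee_pos: [0.6124, -0.2684, 0.2054]
tool_rot: [0.13, 0.991, -0.001, -0.0]
ft_force: [0.4, 1.9, 0.6]
gripper_width: -0.0004
finger_force: 0.0
```

Run:
```python
from h import *
a=vision.get_image("top"); b=vision.get_image("side")
for p in (a,b):
  P=pts(p).reshape(-1,3); h=(P[:,:2]-O)@np.c_[X,Y]
  m=(abs(h[:,0]-.012)<.035)&(abs(h[:,1]-.03)<.035)
  for lo in (.108,.122):
    q=P[m&(P[:,2]>lo)&(P[:,2]<.138)]; r=cv2.minAreaRect((q[:,:2]*1000).astype(np.float32)); print(lo,len(q),r)
c=[cv2.resize(i["pixels"][y:y+90,x:x+90][...,::-1],(400,400),interpolation=2) for i,x,y in ((a,370,180),(b,310,150))]
cv2.imwrite("pics/e.png",np.hstack(c))
go(w(.012,-.045),.11,np.radians(75.5))
```

```text
0.108 195 ((655.8883666992188, -107.75068664550781), (12.116950035095215, 44.9838981628418), 75.71583557128906)
0.122 173 ((655.9971313476562, -107.77838134765625), (12.116950035095215, 44.759395599365234), 75.71583557128906)
0.108 272 ((655.3910522460938, -104.26545715332031), (17.266754150390625, 48.17509841918945), 76.69166564941406)
0.122 154 ((655.5370483398438, -104.29998779296875), (17.266754150390625, 47.87507247924805), 76.69166564941406)
ee [ 0.6141 -0.2637  0.2052] shift [-0.12  8.63  9.52] rot [ 0.01 -0.02 -0.33] F [ 0.4 -0.   0.1] t 8.0333
```

View pics/e.png

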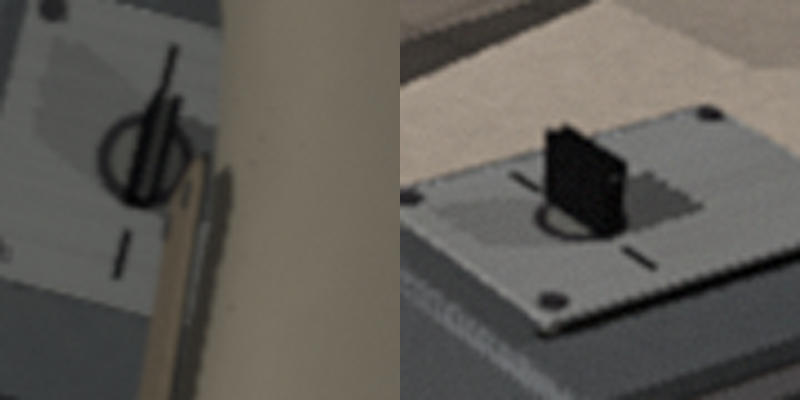

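The slot is parallel to the marks: in the left crop the wing at (155,150) runs along the marks at (172,65) and (122,255), and its edge measures −14.3° against −14.5°. Now to press at the press spot.

Request:
jog_arm --linear '[[0,4,0],[0,8.6,1],[0,8.6,4],[0,8.6,7],[0,8.6,9],[0,8.6,9.5],[0,8.6,9.5]]' --rotation '[[0,0,0],[0,0,0],[0,0,0],[0,0,0],[0,0,0],[0,0,0],[0,0,0]]' --claw '[0,0,0,0,0,0,0]'

```text
clock: 8.62
ee_pos: [0.6358, -0.1776, 0.1089]
tool_rot: [0.127, 0.992, -0.0, -0.002]
ft_force: [0.2, -0.3, 0.4]
gripper_width: -0.0005
finger_force: 0.0
```

```bash
python3 -c "
from h import *
go(w(.012,-.045),.089,np.radians(75.5))"
```

```text
ee [ 0.6358 -0.1776  0.1089] shift [-0.23 -0.25  1.99] rot [-0.04 -0.21 -0.09] F [ 0.2 -0.3  0.4] t 8.6167
```

Request:
jog_arm --linear '[[0,0,0.6],[0,0,1],[0,0,1.3],[0,0,1.6],[0,0,1.9],[0,0,2.1],[0,0,2.1],[0,0,2.1]]' --rotation '[[0,0,0],[0,0,0],[0,0,0],[0,0,0],[0,0,0],[0,0,0],[0,0,0],[0,0,0]]' --claw '[0,0,0,0,0,0,0,0]'

```text
clock: 9.28
ee_pos: [0.6372, -0.1789, 0.0921]
tool_rot: [0.128, 0.992, -0.0, 0.001]
ft_force: [-3.5, 2.7, 9.0]
gripper_width: -0.0
finger_force: 4.7
```

Request:
jog_arm --linear '[[0,0,0.2],[0,0,0.4],[0,0,0.6],[0,0,0.7],[0,0,0.7]]' --rotation '[[0,0,0],[0,0,0],[0,0,0],[0,0,0],[0,0,0]]' --claw '[0,0,0,0,0]'

```text
clock: 9.7
ee_pos: [0.6373, -0.179, 0.0889]
tool_rot: [0.127, 0.992, -0.001, 0.003]
ft_force: [-10.5, 5.6, 26.5]
gripper_width: -0.0
finger_force: 13.0
```

Run:
```python
from h import *
b=vision.get_image("side"); P=pts(b).reshape(-1,3); h=(P[:,:2]-O)@np.c_[X,Y]
m=(abs(h[:,0]-.012)<.06)&(h[:,1]>.055)&(h[:,1]<.09); f=(h[:,0]<-.06)&(h[:,0]>-.095)&(abs(h[:,1])<.1)
print("panel z",np.median(P[m&(P[:,2]>.07)][:,2]),"frame z",np.median(P[f&(P[:,2]>.07)][:,2]))
m=(abs(h[:,1])<.08)&(h[:,0]<-.105)&(h[:,0]>-.23)&(P[:,2]>.03)&(P[:,2]<.07); print("face",np.median(h[m][:,0]))
m=(abs(h[:,0]-.012)<.035)&(abs(h[:,1]-.03)<.03)&(P[:,2]>.112)
if m.sum()>20: print(cv2.minAreaRect((P[m][:,:2]*1000).astype(np.float32)))
for n in ("mouse","tape_roll","screwdriver"):
  for r in vision.regions_of(n,b)[:1]: print(n,r["centre"])
s=get_state(); print(s["clock"],s["ft_force"],s["ee_pos"])
cv2.imwrite("pics/f.png",cv2.resize(b["pixels"][130:310,260:500][...,::-1],(800,600),interpolation=2))
```

```text
panel z 0.08882849684590655 frame z 0.08478643628003146
face -0.1158793872142862
((651.531005859375, -107.53425598144531), (58.47195816040039, 57.01777267456055), 75.54439544677734)
mouse [273.3, 266.3]
tape_roll [429.7, 196.8]
screwdriver [501.8, 242.9]
9.9 [-11.25984097   6.4117649   25.83201582] [ 0.6372626  -0.17900893  0.0889508 ]
```

View pics/f.png

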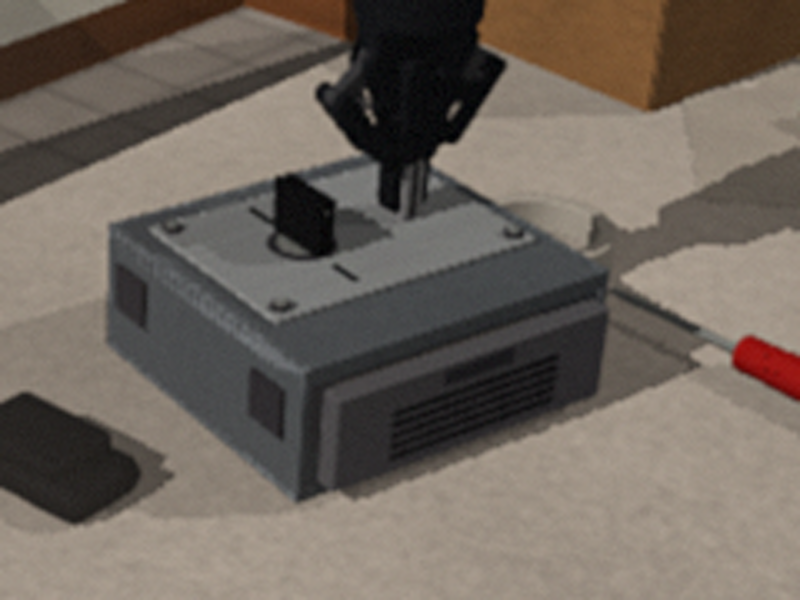

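The panel sits flush: its top is at 88.8 mm, 4 mm above the frame. The drawer at (460,390) is home and the wing at (305,215) is aligned with its marks. The mouse, tape roll and screwdriver have not moved.

```bash
python3 -c "
from h import *
print(workorder.finish_job())"
```

```text
the job is handed in; nothing more can be done
None
```

The job is handed in at about 10 s: the drawer is fully home, the wing fastener is aligned with its marks, and the panel is held flush with about 26 N; the mouse, tape roll and screwdriver stayed where they were.

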